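# Hold the straw box open by its lever, then ease the lid shut

## Robot

A 6-joint arm with a two-finger parallel gripper is mounted at the origin on the work surface. World frame = base frame: x ahead of the robot, y to its left, z up, the work surface at z = 0. Lengths are in m, angles in rad, forces in N, time in s.
With the tool pointing down it reaches from about 0.4 to 0.825 m from the base axis. Payload 7 kg.
Tool frame: the origin (TCP) lies on the mounting face of the last link; the fingertips stand 178 mm ahead of it and the grasp point (between the pads) lies arm.grip_depth ahead of it (arm.grip_depth is the distance from the TCP to the grasp point, in m); z points along the fingers, y is the direction in which the jaws open and shut (so a half turn about z gives the same grasp; the last joint's range is limited). The gripper opens to 88 mm and grips with 3 to 60 N. Pads are 19 mm wide; open, the fingers measure 130 mm over their backs; the gripper's body (78 mm by 193 mm) begins 47 mm behind the grasp point.
Start: joints at [-0.94, 0.359, 0.012, 0, -1.224, -0.288], TCP at [0.227, -0.636, 0.405] pointing down, gripper open.
Joint ranges: [-3.07, 3.07], [-1.43, 2.12], [-1.02, 1.25], [-3.03, 1.67], [-3.05, -0], [-3.03, 3.03]. Speed limits (rad/s): [2.39, 2.39, 3.01, 3.14, 3.14, 3.14].

## Interface

Orientations are given as [roll, pitch, yaw] about the fixed x, y, z axes, in that order (R = Rz(yaw) Ry(pitch) Rx(roll)).
In Python, from station import arm gives the robot as it stands.
- The arm moves only by the tool carry_out, never from a script. Its argument "targets" is a list that holds one entry, the list of rows, each a list of 7 numbers: the turn, a rotation vector about the tool's x, y, z in units of 8 degrees (1.0 is 8 degrees), then the shift along the tool's x, y, z in units of 2.5 cm (1.0 is 2.5 cm), then the opening, from -1 (shut) to 1 (fully open). A call has 1 to 20 rows; each row shifts and turns the commanded pose from where the row before left it, along the tool's axes as they then stand; what a row does not reach is not made up. A row lasts 1/8 s, in which the tool goes at most 62.5 mm and 10.7 degrees, less where a joint would pass 70% of its speed; a pose out of reach is approached as far as the arm can. A call with a number of a shift or a turn outside -1 to 1 is refused whole. A call with a gripper value outside its range is refused whole. The fingers move at their own pace and stop on an object; "squeeze" is the grip in N (left out, the last holds). Time passes only in rows, so rows that do not move let the fingers close. It gives the time, the measured TCP pose, the force and the opening at its end, in the units of the state.
- arm.get_state(): the state, without advancing time (a new reading comes with each control period).
- arm.grab_frame(name): name is "side" or "top"; returns (picture, depth): 400x640x3 uint8, red, green, blue; 400x640 float32, m along the optical axis (not along the pixel's ray), 0 where there is no reading.
- arm.camera_model(name): a dict with "camera_matrix" (3x3 intrinsics, pixels), "world_from_camera" (4x4, takes a point from camera to world coordinates). Camera axes: x right, y down, z forward; pixel columns grow to the right and rows downward; lengths in m; the calibration is good to about 2 mm. A picture is of the moment at which its call begins. camera_model takes no time and is no camera call.
- arm.job_done(): hands the job in, once; it reports no verdict.
Trained networks look in the newest picture that a camera, given by its name, has taken for a name from the list of things; names that differ only in an ending like _2 or _b are one class to them, and where a whole thing is asked for, a point or a joint stands for the part that bears it (a point fixed in the world has none). Each returns a list of dicts, best first, with "conf" (0 to 1); they miss things now and then, are a little off and sometimes report something else, mostly with a low value. They report only what shows in the picture. A call takes as long as a camera call.
- arm.spot_in(camera, query): "point" ([row, column] in pixels, amid what is visible of it).
- arm.landmark_of(camera, query): "point" ([row, column] in pixels: a listed point, or the origin of a listed thing).
The state is a dict: "t": time; "q": joint angles; "qd": joint speeds; "joint_efforts": joint torques, N m; "eef_pos": TCP position; "ee_rot": TCP orientation; "force": force on the tool from outside, world axes, zero at the start; "moment": the same for the moment, N m; "width": finger opening in m.
Only numpy, scipy, OpenCV 4.12 (cv2) and the standard library are available. Lean on these libraries where they do the work, as an engineer would, in place of code of your own. Each camera call takes 0.05 s, during which the arm holds its last target.

## Task

A colleague needs a wide yellow straw: with the fingertips, press the lever paddle of the box that holds the wide yellow straws all the way down so that its lid stands wide open, and hold it there for about four seconds while they take one. Then let the lever come up slowly under your fingers so that the lid eases shut without dropping or slamming, and leave the box closed. Touch neither the lids nor the other box's lever, lift nothing, and leave everything else on the counter where it stands.

Things in the scene. Friction and masses are not known exactly. Their poses are not given: they have to be found in the camera images.
- wide_box: Steel straw box screwed to the counter, holding the wide YELLOW straws (12 mm thick), seen through its clear lid and front window; 130 mm deep (x), 224 mm wide (y), 120 mm high, lid on top at 126 mm. Origin: centre of its underside. Its front, with the lever, faces its own -x (roughly towards the robot); the lid is hinged along its rear top edge (+x).
- wide_lever: The whole lever: dark steel yoke with the paddle at its front. Origin: middle of its pivot line, 60 mm above the counter and 45 mm in front of the box centre.
- wide_press (a point): Point on the middle of the rubber top of this box's lever paddle: the place to press. The paddle is a dark plate 56 mm (x) by 70 mm (y), its middle 157 mm in front of the box centre; with the lever up the point is 88 mm above the counter and the plate slopes 0.21 rad, front edge higher; fully pressed it is 40 mm above the counter, sloping as much the other way, still about 157 mm in front. 
- wide_lever_angle (a joint): Press lever, rad: 0 = up at rest, 0.42 = all the way down against its stop. A U-shaped yoke round the box, pivoted at its sides 115 mm behind the paddle's middle. Pressing the paddle takes about 3 to 6 N at the start of the stroke and 2 to 4 N near its end; let go, it springs up by the weight of the lid and a weak spring.
- wide_lid_angle (a joint): Lid angle, rad: 0 = shut on the box, about 1.20 = wide open (lever all the way down). Driven by the lever through two push rods, about 2.86 rad of lid per rad of lever; the paddle's 48 mm of travel open it fully. It has no soft-close damper: if the lever is let go it falls shut with a slam.
- wide_lid: The lid itself: clear panel in a steel frame, 136 x 240 x 4 mm, about 0.25 kg. Origin: middle of its hinge edge, 124 mm above the counter and 65 mm behind the box centre; it reaches 136 mm along its own -x. Not to be touched.
- thin_box: Steel straw box screwed to the counter, holding the thin BLACK straws (6 mm thick), seen through its clear lid and front window; 130 mm deep (x), 224 mm wide (y), 120 mm high, lid on top at 126 mm. Origin: centre of its underside. Its front, with the lever, faces its own -x (roughly towards the robot); the lid is hinged along its rear top edge (+x).
- thin_lever: The whole lever: dark steel yoke with the paddle at its front. Origin: middle of its pivot line, 60 mm above the counter and 45 mm in front of the box centre.
- thin_press (a point): Point on the middle of the rubber top of this box's lever paddle: the place to press. The paddle is a dark plate 56 mm (x) by 70 mm (y), its middle 157 mm in front of the box centre; with the lever up the point is 88 mm above the counter and the plate slopes 0.21 rad, front edge higher; fully pressed it is 40 mm above the counter, sloping as much the other way, still about 157 mm in front. 
- thin_lever_angle (a joint): Press lever, rad: 0 = up at rest, 0.42 = all the way down against its stop. A U-shaped yoke round the box, pivoted at its sides 115 mm behind the paddle's middle. Pressing the paddle takes about 3 to 6 N at the start of the stroke and 2 to 4 N near its end; let go, it springs up by the weight of the lid and a weak spring.
- thin_lid_angle (a joint): Lid angle, rad: 0 = shut on the box, about 1.20 = wide open (lever all the way down). Driven by the lever through two push rods, about 2.86 rad of lid per rad of lever; the paddle's 48 mm of travel open it fully. It has no soft-close damper: if the lever is let go it falls shut with a slam.
- thin_lid: The lid itself: clear panel in a steel frame, 136 x 240 x 4 mm, about 0.25 kg. Origin: middle of its hinge edge, 124 mm above the counter and 65 mm behind the box centre; it reaches 136 mm along its own -x. Not to be touched.
- tamper: Loose bystander: coffee tamper, steel foot 58 mm across, wooden handle, 90 mm high. Origin: centre of its underside.
- milk_jug: Loose bystander: steel milk jug, 92 mm across, 100 mm high. Origin: centre of its underside.
- tumbler: Loose bystander: green drink tumbler with a clear lid and straw, 88 mm across, about 206 mm high with the straw. Origin: centre of its underside.
- cup_stack: Loose bystander: upside-down stack of white paper cups, 88 mm across, 127 mm high. Origin: centre of its underside.
- timer: Loose bystander: pink digital timer, 26 x 70 x 62 mm. Origin: centre of its underside.
- sugar_jar: Loose bystander: white sugar jar with a wooden cap, 72 mm across, 105 mm high. Origin: centre of its underside.

How it is judged:
On the way, in this order (a step that is already met when the one before it is completed fails the run):
1. the yellow-straw box's lid is held wide open (over 1.08 rad of 1.20) by the robot on its paddle for 3.5 s (value of joint wide_lid_angle above 1.08 rad and contact force between the fingers and wide_lever above 0.3 N), for 3.5 s.
2. the lid is back down (value of joint wide_lid_angle below 0.05 rad), for 0.2 s.
At the end, for the whole second after the job is handed in: The yellow-straw box's lid is shut (under 0.05 rad) and at rest with its lever up (under 0.03 rad), the black-straw box is shut, and every loose thing is within 20 mm of where it stood (value of joint each of wide_lid_angle, thin_lid_angle below 0.05 rad and value of joint wide_lever_angle below 0.03 rad and angular speed of wide_lid below 0.1 rad/s and distance of each of tamper, milk_jug, tumbler, cup_stack, timer, sugar_jar from where it was at the start of the episode below 0.02 m); the robot touches nothing.
It fails at once if the lid falls: it closes faster than 2 rad/s while still more than 0.04 rad open (velocity of joint wide_lid_angle below -2 rad/s and value of joint wide_lid_angle above 0.04 rad).
It fails at once if the other box is opened (its lid past 0.1 rad) (value of joint thin_lid_angle above 0.1 rad).
It fails at once if the robot touches the yellow-straw box's lid (contact force between any of the fingers, the arm and wide_lid above 1 N).
It fails at once if the robot touches the black-straw box's lid or lever (contact force between any of the fingers, the arm and thin_lid above 1 N or contact force between any of the fingers, the arm and thin_lever above 1 N).
It fails at once if a bystander is pushed, lifted or carried more than 20 mm (distance of any of tamper, milk_jug, tumbler, cup_stack, timer, sugar_jar from where it was at the start of the episode above 0.02 m).
It also fails if it takes over 54 s, if anything falls off the work surface, if the arm or the gripper's body presses on something with over 40 N, if the wrist force passes 120 N, or if a joint passes its speed limit or range.

## Working session

There is one attempt and no reset: what is moved stays moved. The work goes in short steps, Python scripts to look and compute and a tool call to move; the robot and the scene stay as the last step left them, time stands still between calls to the robot, and variables do not carry over. Pictures are saved under pics/ and viewed, and the job is handed in when it is done.

Besides the shell and the picture viewer there is one more tool, called after "Emit:" as name([rows], argument=value, ...), one row to a line, values as JSON. carry_out: Moves the arm, as the interface text tells. Its arguments: {"type":"object","properties":{"targets":{"type":"array"},"squeeze":{"type":"number"}},"required":["targets"]}

```bash
mkdir -p pics; ls
python3 - <<'E'
from station import arm
import cv2,numpy as np
s=arm.get_state(); print({k:np.round(v,3).tolist() for k,v in s.items()}, arm.grip_depth)
for c in("side","top"):
    im,d=arm.grab_frame(c); cv2.imwrite(f"pics/{c}0.png",im[:,:,::-1]); np.save(f"{c}0d.npy",d)
    m=arm.camera_model(c); K=m["camera_matrix"];T=np.array(m["world_from_camera"]);print(c,np.round(K,1).tolist(),np.round(T,3).tolist())
    for q in("wide_press","thin_press","wide_box","thin_box","wide_lever"):
        for r in arm.landmark_of(c,q)[:2]:
            p=r["point"];i,j=int(round(p[0])),int(round(p[1]));
            if not(0<=i<400 and 0<=j<640):continue
            z=float(np.median(d[max(i-1,0):i+2,max(j-1,0):j+2])); X=T@np.append(np.linalg.inv(K)@[p[1],p[0],1]*np.array(z),1)
            print(q,round(r["conf"],2),np.round(p,1),np.round(X[:3],3))
E
```

```text
pics
{'t': 0.0, 'q': [-0.94, 0.359, 0.011, -0.0, -1.224, -0.288], 'qd': [-0.001, -0.0, -0.001, -0.001, -0.001, -0.0], 'joint_efforts': [0.0, -58.271, 29.306, 6.997, 0.007, -0.0], 'eef_pos': [0.227, -0.636, 0.404], 'ee_rot': [3.14, -0.0, -2.799], 'force': [0.145, 1.267, -0.145], 'moment': [0.02, -0.019, 0.042], 'width': 0.088} 0.1593
side [[427.6, 0.0, 320.8], [0.0, 427.6, 198.9], [0.0, 0.0, 1.0]] [[-0.947, -0.198, 0.253, 0.242], [-0.32, 0.638, -0.701, 0.882], [-0.022, -0.744, -0.667, 0.927], [0.0, 0.0, 0.0, 1.0]]
wide_press 0.75 [163.6 383.6] [ 0.42  -0.214  0.092]
wide_press 0.63 [222.9 338. ] [0.5   0.02  0.024]
thin_press 0.86 [282.7 309.2] [0.488 0.299 0.091]
thin_press 0.41 [375.6 269.5] [0.493 0.53  0.067]
wide_box 0.72 [172.9 335.1] [ 0.552 -0.118  0.096]
thin_box 0.6 [278.7 261.5] [0.588 0.346 0.125]
thin_box 0.25 [280.8 312.2] [0.483 0.291 0.09 ]
top [[432.6, 0.0, 322.1], [0.0, 432.6, 197.7], [0.0, 0.0, 1.0]] [[-0.007, -0.981, 0.194, 0.307], [-1.0, 0.013, 0.029, -0.026], [-0.031, -0.194, -0.981, 1.287], [0.0, 0.0, 0.0, 1.0]]
wide_press 0.94 [238.6 412. ] [ 0.426 -0.238  0.086]
thin_press 0.79 [218.6 221.5] [0.488 0.294 0.088]
wide_box 0.76 [192.1 402.1] [ 0.55  -0.21   0.126]
wide_box 0.51 [238.1 410.9] [ 0.428 -0.235  0.085]
thin_box 0.87 [174.6 239.6] [0.606 0.238 0.124]
```

View pics/side0.png

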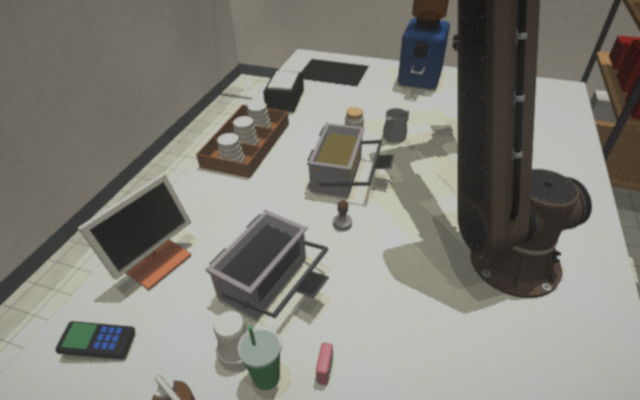

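View pics/top0.png

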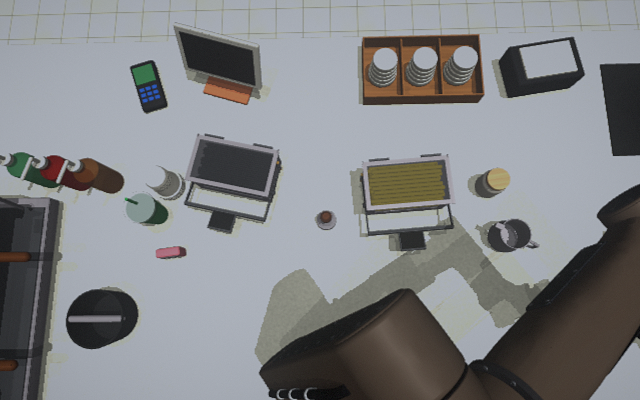

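The top view shows the yellow-straw box at about (row 183, col 407) with its paddle at (239, 412). The black-straw box is on the left, and the jug is at (235, 510). Next I'll measure the box's yaw and the paddle.

Run:
```python
from station import arm
import cv2,numpy as np
d=np.load("top0d.npy"); m=arm.camera_model("top"); K=np.array(m["camera_matrix"]);T=np.array(m["world_from_camera"])
v,u=np.mgrid[0:400,0:640]
P=(np.stack([u,v,np.ones_like(u)],-1)@np.linalg.inv(K).T)*d[...,None]
P=P@T[:3,:3].T+T[:3,3]
reg=np.zeros((400,640),bool); reg[145:222,355:462]=1
a=reg&(P[...,2]>.118)&(P[...,2]<.14)
pts=P[a][:,:2].astype(np.float32); print(a.sum(), cv2.minAreaRect(pts))
reg[:]=0; reg[215:255,390:435]=1
a=reg&(P[...,2]>.07)&(P[...,2]<.11)
im=cv2.imread("pics/top0.png"); dark=im.max(2)<70
for nm,mask in(("paddle",reg&dark&(P[...,2]>.06)),):
    q=P[mask]; print(nm,mask.sum(),q.mean(0),cv2.minAreaRect(q[:,:2].astype(np.float32)),np.percentile(q,[2,98],0))
cv2.imwrite("pics/crop.png",cv2.resize(im[130:270,340:480],None,fx=4,fy=4,interpolation=cv2.INTER_CUBIC))
```

```text
4361 ((0.5816143155097961, -0.22740185260772705), (0.14404386281967163, 0.24049785733222961), 4.196099281311035)
paddle 450 [ 0.42433419 -0.23701254  0.08716405] ((0.42264217138290405, -0.24191206693649292), (0.05331140756607056, 0.1221001073718071), 4.624056339263916) [[ 0.39745406 -0.2760599   0.07869885]
 [ 0.45038948 -0.20367105  0.09407675]]
```

View pics/crop.png

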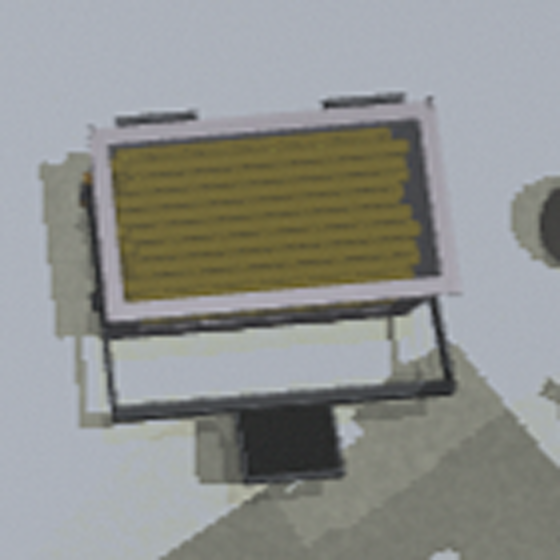

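The lid rectangle comes out at 144 x 240 mm with a yaw of +4.2°. Stepping 157 mm from the box centre predicts the paddle at (0.428, -0.239). That agrees with the network's (0.426, -0.238, 0.086). I'll turn the tool and move above it with the fingers shut.

Emit:
carry_out([
  [[0,0,0.96,0,0,0,-1],[0,0,0.96,0,0,0,-1],[0,0,0,-0.57,0.95,0,-1],[0,0,0,-0.57,0.95,0,-1],[0,0,0,-0.57,0.95,0,-1],[0,0,0,-0.57,0.95,0,-1],[0,0,0,-0.57,0.95,0,-1],[0,0,0,-0.57,0.95,0,-1],[0,0,0,-0.57,0.95,0,-1],[0,0,0,-0.57,0.95,0,-1],[0,0,0,-0.57,0.95,0,-1],[0,0,0,-0.57,0.95,0,-1],[0,0,0,-0.57,0.95,0,-1],[0,0,0,-0.57,0.95,0,-1],[0,0,0,-0.57,0.95,0,-1],[0,0,0,-0.57,0.95,0,-1],[0,0,0,-0.57,0.95,0,-1],[0,0,0,-0.57,0.95,0,-1],[0,0,0,0,0,0,-1],[0,0,0,0,0,0,-1]],
])

```text
t: 3.1
eef_pos: [0.4258, -0.2398, 0.4048]
ee_rot: [-3.141, 0.0, -3.066]
force: [-0.3, 0.4, -0.4]
width: 0.0004
```

Emit:
carry_out([
  [[0,0,0,-0.03,0.06,0.8,-1],[0,0,0,0,0,0.8,-1],[0,0,0,0,0,0.8,-1],[0,0,0,0,0,0.8,-1],[0,0,0,0,0,0.8,-1],[0,0,0,0,0,0.7,-1],[0,0,0,0,0,0,-1],[0,0,0,0,0,0,-1]],
])

```text
t: 4.1
eef_pos: [0.4266, -0.2387, 0.2878]
ee_rot: [-3.141, 0.001, -3.067]
force: [0.5, -0.8, -0.2]
width: 0.0004
```

Run:
```python
from station import arm
import cv2
for c in("side","top"):
    im,d=arm.grab_frame(c); im=im[:,:,::-1]
    cv2.imwrite(f"pics/{c}1.png",im)
im=cv2.imread("pics/side1.png"); cv2.imwrite("pics/side1c.png",cv2.resize(im[90:240,270:470],None,fx=3.9,fy=3.9))
```

```text
(no output)
```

View pics/side1c.png

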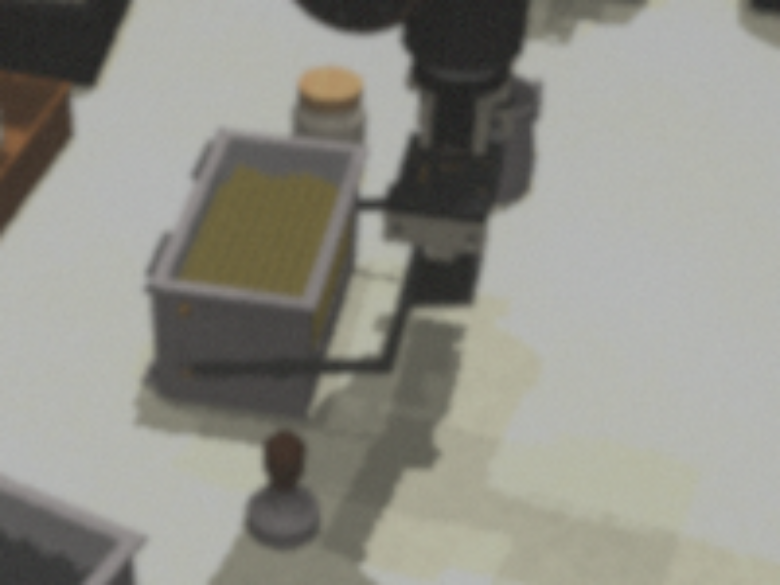

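View pics/top1.png

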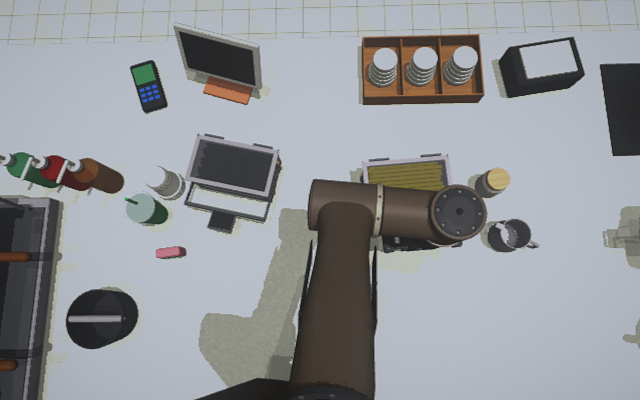

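The fingers hang over the paddle. The top view shows arm links above the box, so before pressing I'll check their clearance from the lid's opening arc.

Run:
```python
from station import arm
import numpy as np
s=arm.get_state(); print(np.round(s["q"],3),s["t"])
v,u=np.mgrid[0:400,0:640]
for c in("top","side"):
    im,d=arm.grab_frame(c); m=arm.camera_model(c);K=np.array(m["camera_matrix"]);T=np.array(m["world_from_camera"])
    P=(np.stack([u,v,np.ones_like(u)],-1)@np.linalg.inv(K).T)*d[...,None]; P=(P@T[:3,:3].T+T[:3,3])[d>0]
    a=(P[:,1]>-.37)&(P[:,1]<-.1)&(P[:,2]>.14)
    for lo in np.arange(.36,.70,.03):
        b=a&(P[:,0]>lo)&(P[:,0]<lo+.03)
        if b.sum()>3: print(c,round(lo,2),b.sum(),np.percentile(P[b,2],[1,10,50,99]).round(3))
```

```text
[-0.106  0.166 -0.55   0.    -0.854 -1.39 ] 4.2
top 0.36 688 [0.195 0.308 0.498 0.552]
top 0.39 2395 [0.192 0.218 0.527 0.554]
top 0.42 1829 [0.529 0.532 0.547 0.555]
top 0.45 1209 [0.506 0.516 0.531 0.554]
top 0.48 30 [0.501 0.505 0.513 0.521]
side 0.36 196 [0.181 0.202 0.346 0.42 ]
side 0.39 1047 [0.181 0.199 0.292 0.554]
side 0.42 1043 [0.181 0.205 0.322 0.555]
side 0.45 448 [0.181 0.2   0.347 0.554]
side 0.48 5 [0.511 0.511 0.516 0.522]
```

The arm stays at x < 0.49 m and the lid swings back from x ≈ 0.51 m, so it clears. I'll press down at 20 mm/s.

Emit:
carry_out([
  [[0,0,0,0,0,0.3,-1],[0,0,0,0,0,0.2,-1],[0,0,0,0,0,0.1,-1],[0,0,0,0,0,0.1,-1],[0,0,0,0,0,0.1,-1],[0,0,0,0,0,0.1,-1],[0,0,0,0,0,0.1,-1],[0,0,0,0,0,0.1,-1],[0,0,0,0,0,0.1,-1],[0,0,0,0,0,0.1,-1],[0,0,0,0,0,0.1,-1],[0,0,0,0,0,0.1,-1],[0,0,0,0,0,0.1,-1],[0,0,0,0,0,0.1,-1],[0,0,0,0,0,0.1,-1],[0,0,0,0,0,0.1,-1],[0,0,0,0,0,0.1,-1]],
])

```text
t: 6.42
eef_pos: [0.4257, -0.2383, 0.2371]
ee_rot: [3.142, -0.002, -3.067]
force: [-3.1, -0.1, 4.4]
width: 0.0002
```

```bash
cat > look.py <<'E'
import sys,cv2,numpy as np
from station import arm
n=sys.argv[1]
im,d=arm.grab_frame("side"); im=np.ascontiguousarray(im[:,:,::-1])
cv2.imwrite(f"pics/side{n}.png",cv2.resize(im[90:240,270:470],None,fx=3.9,fy=3.9))
s=arm.get_state(); print(s["t"],np.round(s["eef_pos"],4),np.round(s["force"],2))
E
python3 look.py 2
```

```text
6.475 [ 0.4258 -0.2383  0.2369] [-3.78 -1.05  4.2 ]
```

View pics/side2.png

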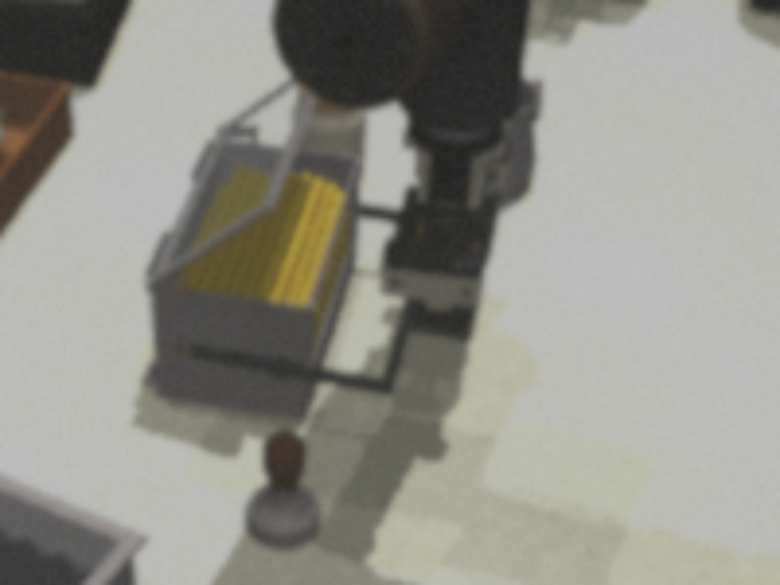

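The lid is partly open and the force is about 4 N up. I'll go on towards the stop.

Emit:
carry_out([
  [[0,0,0,0,0,0.1,-1],[0,0,0,0,0,0.1,-1],[0,0,0,0,0,0.1,-1],[0,0,0,0,0,0.1,-1],[0,0,0,0,0,0.08,-1],[0,0,0,0,0,0.08,-1],[0,0,0,0,0,0.06,-1],[0,0,0,0,0,0,-1],[0,0,0,0,0,0,-1]],
])

```text
t: 7.6
eef_pos: [0.4267, -0.2382, 0.2218]
ee_rot: [-3.141, 0.001, -3.067]
force: [-1.7, -0.5, 3.9]
width: 0.0005
```

```bash
python3 look.py 3
```

```text
7.65 [ 0.4267 -0.2382  0.2218] [-1.77 -0.93  2.5 ]
```

View pics/side3.png

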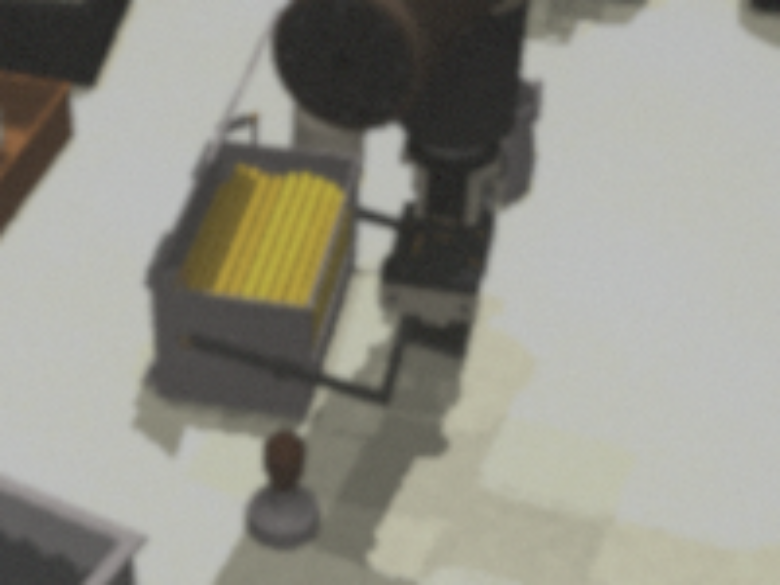

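The lid is nearly fully open and the fingertips are at 43.8 mm. The force shows no stop yet, so I'll go down 2 mm more.

Emit:
carry_out([
  [[0,0,0,0,0,0.04,-1],[0,0,0,0,0,0.04,-1],[0,0,0,0,0,0,-1],[0,0,0,0,0,0,-1]],
])

```text
t: 8.15
eef_pos: [0.4269, -0.2382, 0.2201]
ee_rot: [-3.141, 0.001, -3.067]
force: [-2.4, -0.2, 7.5]
width: 0.0002
```

Emit:
carry_out([
  [[0,0,0,0,0,0.03,-1],[0,0,0,0,0,0,-1],[0,0,0,0,0,0,-1]],
])

```text
t: 8.52
eef_pos: [0.4269, -0.2382, 0.2196]
ee_rot: [-3.141, 0.001, -3.066]
force: [-3.2, 0.7, 10.9]
width: 0.0005
```

```bash
python3 look.py 4
python3 - <<'E'
from station import arm
import numpy as np
v,u=np.mgrid[0:400,0:640]
for c in("top","side"):
    im,d=arm.grab_frame(c); m=arm.camera_model(c);K=np.array(m["camera_matrix"]);T=np.array(m["world_from_camera"])
    P=(np.stack([u,v,np.ones_like(u)],-1)@np.linalg.inv(K).T)*d[...,None]; P=(P@T[:3,:3].T+T[:3,3])[d>0]
    a=(P[:,1]>-.36)&(P[:,1]<-.09)&(P[:,2]>.135)&(P[:,0]>.53)&(P[:,0]<.7)&(P[:,2]<.3)
    Q=P[a]; print(c,len(Q)); 
    if len(Q)>20:
        # slope in box frame x
        x=(Q[:,0]-.6494)*np.cos(.075)+(Q[:,1]+.222)*np.sin(.075); z=Q[:,2]-.124
        th=np.arctan2(z,-x); print(np.percentile(th,[5,25,50,75,95]).round(2), np.hypot(x,z).max())
E
```

```text
8.575 [ 0.4269 -0.2382  0.2197] [-2.6   1.99 10.82]
top 545
[0.65 1.19 1.2  1.21 1.21] 0.1429889356494215
side 219
[0.54 1.03 1.2  1.21 1.23] 0.14338858785023567
```

View pics/side4.png

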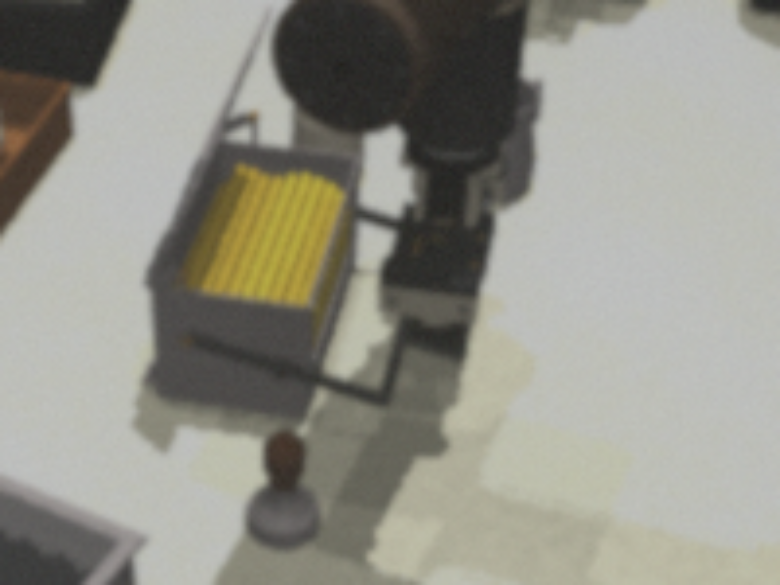

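The lid measures 1.20 rad in both cameras, and the force has risen to 11 N at the stop. I'll hold for about 4.5 s.

Emit:
carry_out([
  [[0,0,0,0,0,0,-1],[0,0,0,0,0,0,-1],[0,0,0,0,0,0,-1],[0,0,0,0,0,0,-1],[0,0,0,0,0,0,-1],[0,0,0,0,0,0,-1],[0,0,0,0,0,0,-1],[0,0,0,0,0,0,-1],[0,0,0,0,0,0,-1],[0,0,0,0,0,0,-1],[0,0,0,0,0,0,-1],[0,0,0,0,0,0,-1],[0,0,0,0,0,0,-1],[0,0,0,0,0,0,-1],[0,0,0,0,0,0,-1],[0,0,0,0,0,0,-1],[0,0,0,0,0,0,-1],[0,0,0,0,0,0,-1],[0,0,0,0,0,0,-1],[0,0,0,0,0,0,-1]],
])

```text
t: 11.18
eef_pos: [0.4269, -0.2382, 0.2196]
ee_rot: [-3.141, 0.001, -3.066]
force: [-2.4, 1.5, 10.7]
width: 0.0004
```

Emit:
carry_out([
  [[0,0,0,0,0,0,-1],[0,0,0,0,0,0,-1],[0,0,0,0,0,0,-1],[0,0,0,0,0,0,-1],[0,0,0,0,0,0,-1],[0,0,0,0,0,0,-1],[0,0,0,0,0,0,-1],[0,0,0,0,0,0,-1],[0,0,0,0,0,0,-1],[0,0,0,0,0,0,-1],[0,0,0,0,0,0,-1],[0,0,0,0,0,0,-1],[0,0,0,0,0,0,-1],[0,0,0,0,0,0,-1],[0,0,0,0,0,0,-1],[0,0,0,0,0,0,-1]],
])

```text
t: 13.18
eef_pos: [0.4269, -0.2382, 0.2197]
ee_rot: [-3.141, 0.001, -3.066]
force: [-3.1, 1.0, 11.0]
width: 0.0001
```

Held. Now I'll release at about 15 mm/s (0.06 per row), starting gently.

Emit:
carry_out([
  [[0,0,0,0,0,-0.04,-1],[0,0,0,0,0,-0.04,-1],[0,0,0,0,0,-0.05,-1],[0,0,0,0,0,-0.06,-1],[0,0,0,0,0,-0.06,-1],[0,0,0,0,0,-0.06,-1],[0,0,0,0,0,-0.06,-1],[0,0,0,0,0,-0.06,-1],[0,0,0,0,0,-0.06,-1],[0,0,0,0,0,-0.06,-1],[0,0,0,0,0,-0.06,-1],[0,0,0,0,0,-0.06,-1],[0,0,0,0,0,-0.06,-1],[0,0,0,0,0,-0.06,-1],[0,0,0,0,0,-0.06,-1],[0,0,0,0,0,-0.06,-1],[0,0,0,0,0,-0.06,-1],[0,0,0,0,0,-0.06,-1],[0,0,0,0,0,-0.06,-1],[0,0,0,0,0,-0.06,-1]],
])

```text
t: 15.68
eef_pos: [0.4268, -0.2382, 0.2479]
ee_rot: [-3.141, 0.001, -3.067]
force: [-1.2, 0.8, 4.2]
width: 0.0003
```

```bash
python3 look.py 5
```

```text
15.725 [ 0.4268 -0.2382  0.2481] [-2.35  1.62  4.98]
```

View pics/side5.png

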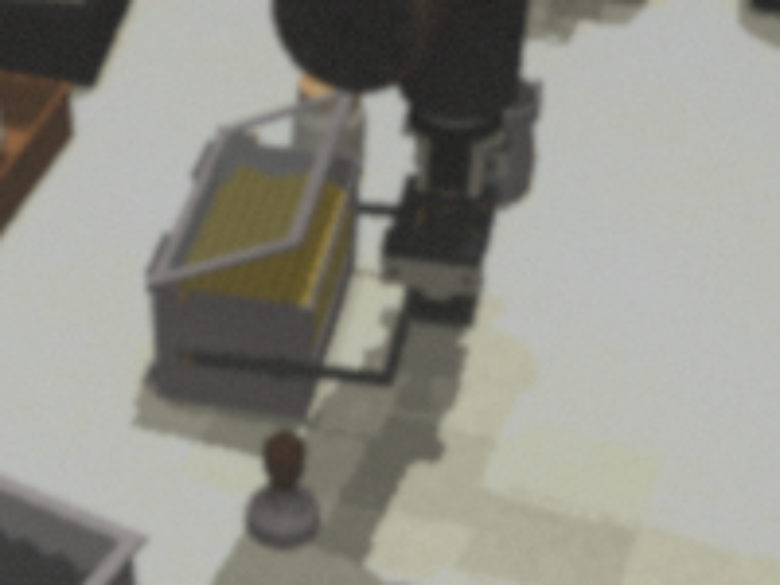

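The lid is about 40% open and following the fingers, still with about 4.5 N on them. I'll ease it the rest of the way, slower.

Emit:
carry_out([
  [[0,0,0,0,0,-0.05,-1],[0,0,0,0,0,-0.05,-1],[0,0,0,0,0,-0.05,-1],[0,0,0,0,0,-0.05,-1],[0,0,0,0,0,-0.05,-1],[0,0,0,0,0,-0.05,-1],[0,0,0,0,0,-0.05,-1],[0,0,0,0,0,-0.05,-1],[0,0,0,0,0,-0.05,-1],[0,0,0,0,0,-0.05,-1],[0,0,0,0,0,-0.05,-1],[0,0,0,0,0,-0.04,-1],[0,0,0,0,0,-0.04,-1],[0,0,0,0,0,-0.04,-1],[0,0,0,0,0,-0.04,-1],[0,0,0,0,0,-0.04,-1],[0,0,0,0,0,-0.04,-1],[0,0,0,0,0,-0.04,-1],[0,0,0,0,0,-0.04,-1],[0,0,0,0,0,-0.04,-1]],
])

```text
t: 18.23
eef_pos: [0.4256, -0.2382, 0.2698]
ee_rot: [3.141, -0.002, -3.067]
force: [-0.0, -0.1, 0.2]
width: 0.0006
```

Emit:
carry_out([
  [[0,0,0,0,0,-0.04,-1],[0,0,0,0,0,-0.04,-1],[0,0,0,0,0,-0.04,-1],[0,0,0,0,0,-0.04,-1],[0,0,0,0,0,-0.04,-1],[0,0,0,0,0,-0.04,-1],[0,0,0,0,0,0,-1],[0,0,0,0,0,0,-1]],
])

```text
t: 19.23
eef_pos: [0.4265, -0.2382, 0.2764]
ee_rot: [3.142, -0.0, -3.067]
force: [0.7, 0.2, 0.8]
width: 0.0005
```

The contact force is gone at the expected height (fingertips at 92 mm, now 98 mm). I'll retreat straight up and check.

Emit:
carry_out([
  [[0,0,0,0,0,-0.2,-1],[0,0,0,0,0,-0.5,-1],[0,0,0,0,0,-0.8,-1],[0,0,0,0,0,-0.8,-1],[0,0,0,0,0,-0.8,-1],[0,0,0,0,0,-0.8,-1],[0,0,0,0,0,-0.4,-1],[0,0,0,0,0,0,-1],[0,0,0,0,0,0,-1],[0,0,0,0,0,0,-1]],
])

```text
t: 20.48
eef_pos: [0.4263, -0.2382, 0.3832]
ee_rot: [3.141, -0.001, -3.067]
force: [-0.0, 0.2, -0.4]
width: 0.0004
```

```bash
python3 look.py 6
python3 - <<'E'
from station import arm
import numpy as np,cv2
v,u=np.mgrid[0:400,0:640]
im,d=arm.grab_frame("side"); m=arm.camera_model("side");K=np.array(m["camera_matrix"]);T=np.array(m["world_from_camera"])
cv2.imwrite("pics/side6full.png",im[:,:,::-1])
P=(np.stack([u,v,np.ones_like(u)],-1)@np.linalg.inv(K).T)*d[...,None]; P=(P@T[:3,:3].T+T[:3,3])
i=cv2.imread("pics/side6full.png"); Q=P[d>0]
x=(Q[:,0]-.5846)*np.cos(.075)+(Q[:,1]+.2274)*np.sin(.075); y=-(Q[:,0]-.5846)*np.sin(.075)+(Q[:,1]+.2274)*np.cos(.075)
f=(x<-.055)&(x>-.075)&(abs(y)<.11)&(Q[:,2]>.1)&(Q[:,2]<.18); print("lid front z",np.percentile(Q[f,2],[5,50,95]).round(4))
p=(abs(x+.157)<.02)&(abs(y)<.03)&(Q[:,2]>.02)&(Q[:,2]<.15); print("paddle z",p.sum(),np.percentile(Q[p,2],[5,50,95]).round(4))
# change vs start
i0=cv2.imread("pics/side0.png"); df=cv2.absdiff(i,i0).max(2)
for q in("tamper","milk_jug","tumbler","cup_stack","timer","sugar_jar"):
    r=arm.spot_in("side",q)[:1]; 
    if r:
        a,b=map(int,r[0]["point"]); print(q,round(r[0]["conf"],2),a,b,"diff",np.median(df[a-12:a+13,b-12:b+13]))
E
```

```text
20.525 [ 0.4264 -0.2381  0.3832] [-0.3   1.29  0.43]
lid front z [0.1243 0.1277 0.1304]
paddle z 139 [0.0838 0.0893 0.0941]
tamper 0.73 219 340 diff 26.0
milk_jug 0.63 134 399 diff 8.0
tumbler 0.6 351 263 diff 16.0
cup_stack 0.87 337 230 diff 14.0
timer 0.77 364 324 diff 17.0
sugar_jar 0.6 116 353 diff 17.0
```

View pics/side6full.png

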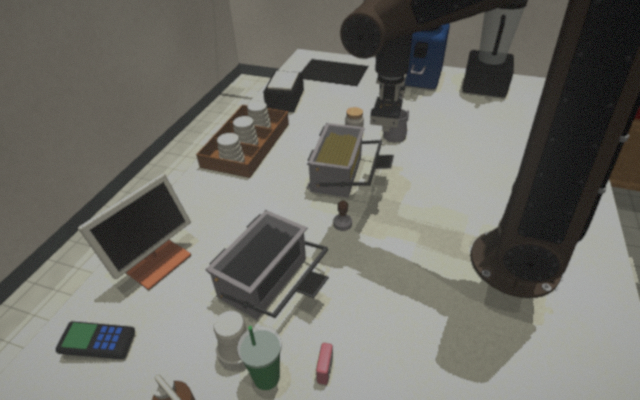

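The side picture shows both boxes shut. The lid front is at 0.128 m, the paddle at 0.089 m and the fingers are clear of everything. The tamper (219, 340), jug, jar, cups, tumbler and timer sit where they did at the start. I'm handing in.

```bash
python3 -c "
from station import arm
print(arm.job_done())"
```

```text
the job is handed in; nothing more can be done
None
```

The wide yellow-straw box was opened, held and closed again as asked, and I handed the job in at about 20.5 s of the 54 s allowed. `job_done()` gives no verdict, so the outcome rests on my own checks below.

- **Opening:** I pressed the paddle down with shut fingertips until the force rose to about 11 N at the stop. Both cameras then measured the lid at about 1.20 rad.
- **Holding:** I kept it there for about 4.6 s.
- **Closing:** I let the lever up at about 10–15 mm/s. The fingers still carried about 4.5 N when I checked partway up, and the force had gone by the time the fingertips reached 92 mm, about where the paddle rests. I did not measure the lid's closing speed directly. At that rate it should have been around 0.4 rad/s, well under the 2 rad/s limit.
- **Last checks:** The lid's front edge was back at 0.128 m, which is shut to within depth noise, and the paddle was up at 0.089 m. The black-straw box was closed and the gripper was clear of everything. The loose things were where they started, but I judged that by eye. My pixel comparison with the first picture also picked up the arm's changed shadow, so it settled nothing.

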